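# Restock the two-lane pantry can tray, oldest in front

## Task

Restock the pine can tray, oldest stock in front: in each lane bring the old can (blue dot on its lid) forward until it stands close to the front board, and stand the new cans of that lane's kind behind it - the two red ones with a yellow band behind the red label, the green one with a white band behind the green label. Set them all upright on the floor of the lane without knocking any over, and leave the look-alikes (red with a white band, green with a yellow band) where they are on the bench.

Things in the scene. Friction and masses are not known exactly. Their poses are not given: they have to be found in the camera images.
- tray: Pine tray fixed to the bench, 228 mm long (x, front to back), 194 wide (y). Two lanes along x, middles at y = +48 and -48 mm, each 74 mm wide, 200 mm long inside; end boards 14 mm, batten between the lanes 22 mm. Floor 8 mm above the bench, all boards and the batten 28 mm, so cans stand 60 mm proud. Front (-x) faces the robot. Origin: centre of its underside, at bench level.
- tag_red: Sloped red card, yellow stripe, 62 mm wide: label at the front of the lane for red-and-yellow cans (either lane). Origin: bench level, on the outer face of the tray's front board at the lane's middle; x along the lane to its back, y across, z up. Board at x 0 to 14 mm, inside of lane 14 to 214 mm: three cans in a row stand at x 48, 114, 180 mm. Card juts 24 mm out, 30 mm high.
- tag_green: Sloped green card, white stripe, 62 mm wide: label at the front of the lane for green-and-white cans. Same size, origin and axes as tag_red: origin at bench level on the outer face of the front board at the lane's middle, x along the lane to its back, y across, z up; can places at x 48, 114, 180 mm.
- old_red: Old can, red with a yellow band, yellow lid centre with a blue dot; starts in the middle or back part of the red-label lane. Steel can, 54 mm across, 80 mm tall, upright, 0.15 to 0.29 kg; origin: centre of its underside
- old_green: Old can, green with a white band, white lid centre with a blue dot; starts in the middle or back part of the green-label lane. Steel can, 54 mm across, 80 mm tall, upright, 0.15 to 0.29 kg; origin: centre of its underside
- new_red_a: New can, red with a yellow band and yellow lid centre, no dot; starts on the bench. Steel can, 54 mm across, 80 mm tall, upright, 0.15 to 0.29 kg; origin: centre of its underside
- new_red_b: New can, same as new_red_a (interchangeable with it); starts on the bench. Steel can, 54 mm across, 80 mm tall, upright, 0.15 to 0.29 kg; origin: centre of its underside
- new_green: New can, green with a white band and white lid centre, no dot; starts on the bench. Steel can, 54 mm across, 80 mm tall, upright, 0.15 to 0.29 kg; origin: centre of its underside
- other_red: Look-alike of another kind, red with a WHITE band and white lid centre; on the bench, stays there. Steel can, 54 mm across, 80 mm tall, upright, 0.15 to 0.29 kg; origin: centre of its underside
- other_green: Look-alike of another kind, green with a YELLOW band and yellow lid centre; on the bench, stays there. Steel can, 54 mm across, 80 mm tall, upright, 0.15 to 0.29 kg; origin: centre of its underside

How it is judged:
At the end, for the whole second after the job is handed in: Old cans 35-68 mm along x from their own label's origin, new cans 85-200 mm in the lane of their kind; each within 16 mm of the lane's middle line, upright (0.08 rad) on the tray floor, released, at rest; look-alikes upright within 15 mm of their start (x of old_red in the frame of tag_red between 0.035 and 0.068 m and y of old_red in the frame of tag_red between -0.016 and 0.016 m and z of old_red in the frame of tag_red between 0.003 and 0.014 m and angle between each of old_red, new_red_a, new_red_b, old_green, new_green, other_red, other_green's own z axis and vertical below 0.08 rad and linear speed of each of old_red, new_red_a, new_red_b, old_green, new_green below 0.01 m/s and angular speed of each of old_red, new_red_a, new_red_b, old_green, new_green below 0.1 rad/s and x of new_red_a in the frame of tag_red between 0.085 and 0.2 m and y of new_red_a in the frame of tag_red between -0.016 and 0.016 m and z of new_red_a in the frame of tag_red between 0.003 and 0.014 m and x of new_red_b in the frame of tag_red between 0.085 and 0.2 m and y of new_red_b in the frame of tag_red between -0.016 and 0.016 m and z of new_red_b in the frame of tag_red between 0.003 and 0.014 m and x of old_green in the frame of tag_green between 0.035 and 0.068 m and y of old_green in the frame of tag_green between -0.016 and 0.016 m and z of old_green in the frame of tag_green between 0.003 and 0.014 m and x of new_green in the frame of tag_green between 0.085 and 0.2 m and y of new_green in the frame of tag_green between -0.016 and 0.016 m and z of new_green in the frame of tag_green between 0.003 and 0.014 m and distance of each of other_red, other_green from where it was at the start of the episode below 0.015 m); the robot touches nothing.
It fails at once if a look-alike is moved by more than 25 mm (distance of any of other_red, other_green from where it was at the start of the episode above 0.025 m).
It fails at once if a can of the job is knocked over (angle between any of old_red, old_green, new_red_a, new_red_b, new_green's own z axis and vertical above 0.7 rad).
It also fails if it takes over 112 s, if anything falls off the work surface, if the arm or the gripper's body presses on something with over 40 N, if the wrist force passes 120 N, or if a joint passes its speed limit or range.

## Robot

A 6-joint arm with a two-finger parallel gripper is mounted at the origin on the work surface. World frame = base frame: x ahead of the robot, y to its left, z up, the work surface at z = 0. Lengths are in m, angles in rad, forces in N, time in s.
With the tool pointing down it reaches from about 0.375 to 0.9 m from the base axis. Payload 3.1 kg.
Tool frame: the origin (TCP) lies on the centre line of the jaws, within the pads' length; the fingertips stand robot.tip_reach ahead of it and the grasp point (between the pads) lies 8 mm behind it (robot.tip_reach is the distance from the TCP to the fingertips, in m); z points along the fingers, y is the line along which they close (so a half turn about z gives the same grasp; the last joint's range is limited). The gripper opens to 87 mm and grips with 3 to 60 N. Pads are 19 mm wide; open, the fingers measure 117 mm over their backs; the gripper's body (75 mm by 190 mm) begins 51 mm behind the grasp point.
Start: joints at [-1.397, 0.527, 1.433, -0, 1.181, -0.178], TCP at [0.215, -0.587, 0.234] pointing down, gripper open.
Joint ranges: [-3.08, 3.08], [-0.75, 2.2], [0.22, 2.44], [-1.43, 4.57], [0, 2.65], [-2.85, 2.85]. Speed limits (rad/s): [2.79, 2.79, 3.14, 3.14, 3.14, 3.14].

## Interface

Orientations are given as a unit quaternion [x, y, z, w].
In Python, from rig import robot gives the robot as it stands.
- The arm moves only by the tool jog_arm, never from a script. Its argument "motion" is one flat list of numbers, 7 for each row, row after row: the shift along the tool's x, y, z scaled (see below), then the turn, a rotation vector about the tool's x, y, z scaled (see below), then the gripper's target within -1 to 1 (shut at 1, half-way at 0, fully open at -1). In form: [x, y, z, rx, ry, rz, hand, x, y, z, rx, ry, rz, hand, ...]. A call has 1 to 12 rows; each row shifts and turns the commanded pose from where the row before left it, along the tool's axes as they then stand; what a row does not reach is not made up. The controller multiplies each number of a shift by 4 cm and each number of a turn by 4 degrees. A row lasts 1/8 s, in which the tool goes at most 62.5 mm and 10.7 degrees, less where a joint would pass 70% of its speed; a pose out of reach is approached as far as the arm can. A call with a number of a shift or a turn outside -1 to 1 is refused whole. A call with a gripper value outside its range is refused whole. The fingers move at their own pace and stop on an object; "grip_force" is the grip in N (left out, the last holds). Time passes only in rows, so rows that do not move let the fingers close. It gives the time, the measured TCP pose, the force, the opening and the grip force at its end, in the units of the state.
- robot.get_obs(): the state, without advancing time (a new reading comes with each control period).
- robot.camera(name): name is "side" or "top" or "wrist"; returns the picture (480x640x3 uint8, blue, green, red); there is no depth.
- robot.calibration(name): a dict with "fx", "fy", "cx", "cy" (pixels), "R" (3x3) and "t" (3): a world point X has camera coordinates R X + t; the wrist camera has in their place "T_tool_cam" (4x4, takes a point from camera to tool coordinates, whose origin is the TCP and whose axes are the flange's). Camera axes: x right, y down, z forward; pixel columns grow to the right and rows downward; lengths in m; the calibration is good to about 2 mm. A picture is of the moment at which its call begins: read the wrist's pose just before it. calibration takes no time and is no camera call.
- robot.hand_in(): hands the job in; it is judged then, once.
The state is a dict: "time": time; "q": joint angles; "joint_velocities": joint speeds; "joint_torque": joint torques, N m; "position": TCP position; "tool_rot": TCP orientation; "ft_force": force on the tool from outside, world axes, zero at the start; "moment": the same for the moment, N m; "grip_width": finger opening in m; "grip_force": force on a finger pad.
Only numpy, scipy, OpenCV 4.12 (cv2) and the standard library are available. Lean on these libraries where they do the work, as an engineer would, in place of code of your own. Each camera call takes 0.05 s, during which the arm holds its last target. There are 200 camera calls.

## Working session

There is one attempt and no reset: what is moved stays moved. The work goes in short steps, Python scripts to look and compute and a tool call to move; the robot and the scene stay as the last step left them, time stands still between calls to the robot, and variables do not carry over. Pictures are saved under pics/ and viewed, at most 14 in all, crops included, and the job is handed in when it is done.

Besides the shell and the picture viewer there is one more tool, called as name(argument=value, ...), one argument or row to a line, values as JSON. jog_arm: Moves the arm, as the interface text tells. Shifts and turns lie within -1 to 1; 1 stands for 4 cm of shift or 4 degrees of turn. Its arguments: {"type":"object","properties":{"motion":{"type":"array","items":{"type":"number"}},"grip_force":{"type":"number"}},"required":["motion"]}

```bash
mkdir -p pics; ls; python3 - <<'E'
from rig import robot
import cv2
o=robot.get_obs(); print(o, robot.tip_reach)
for n in ("top","side"):
    cv2.imwrite(f"pics/{n}0.png",robot.camera(n)); print(n,robot.calibration(n))
print(robot.calibration("wrist"))
E
```

```text
pics
{'time': 0.0, 'q': array([-1.39750024e+00,  5.28440364e-01,  1.43392828e+00, -2.02236010e-05,
        1.18137021e+00, -1.78525978e-01]), 'joint_velocities': array([ 0.00018397, -0.00073659, -0.00085039,  0.00010844, -0.00097475,
        0.00017278]), 'joint_torque': array([-6.10675725e-04, -4.40043318e+01, -1.76591170e+01,  6.31235749e-02,
        5.82262699e-02, -1.49831048e-04]), 'position': array([ 0.2152621 , -0.58599647,  0.23257919]), 'tool_rot': array([ 9.84566272e-01,  1.75008871e-01, -6.54444341e-06, -1.07312266e-03]), 'ft_force': array([ 0.02186757, -0.08838781,  0.39040114]), 'moment': array([ 0.01496032, -0.01171575,  0.01978303]), 'grip_force': 0.0, 'grip_width': 0.0870284437745355} 0.011
top {'fx': 576.0892312879439, 'fy': 576.0892312879439, 'cx': 316.28912500831575, 'cy': 235.55309483107504, 'R': array([[-0.00982471, -0.99990743, -0.00941286],
       [-0.98726913,  0.01119415, -0.15866432],
       [ 0.158755  ,  0.0077342 , -0.98728772]]), 't': array([0.06857329, 0.52672692, 0.96266608])}
side {'fx': 559.7800343175224, 'fy': 559.7800343175224, 'cx': 322.3490148487849, 'cy': 241.76261061316825, 'R': array([[-0.98920167, -0.14500387,  0.02130552],
       [-0.1113196 ,  0.64880641, -0.75276702],
       [ 0.09533098, -0.74701012, -0.65794216]]), 't': array([0.51617911, 0.06435539, 1.08083811])}
{'fx': 341.08948388207654, 'fy': 341.08948388207654, 'cx': 319.80364589996793, 'cy': 242.29811050789525, 'T_tool_cam': array([[-4.04857101e-04, -9.67632691e-01, -2.52362461e-01,
         6.84419216e-02],
       [ 9.99999581e-01, -5.99036724e-04,  6.92617220e-04,
         5.22419257e-05],
       [-8.21373446e-04, -2.52362075e-01,  9.67632528e-01,
        -1.49845776e-01],
       [ 0.00000000e+00,  0.00000000e+00,  0.00000000e+00,
         1.00000000e+00]])}
```

View pics/top0.png

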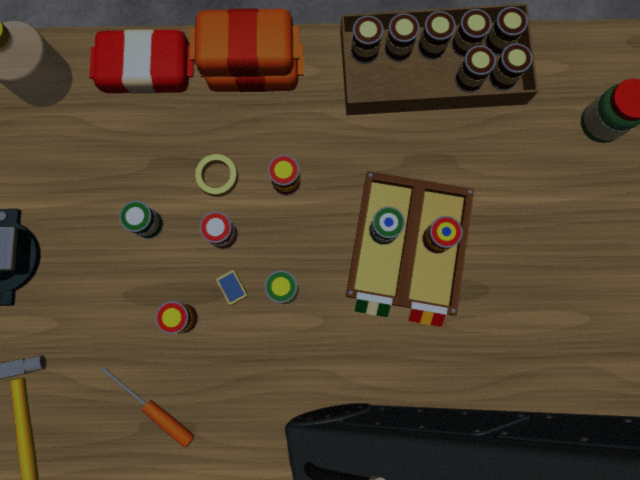

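View pics/side0.png

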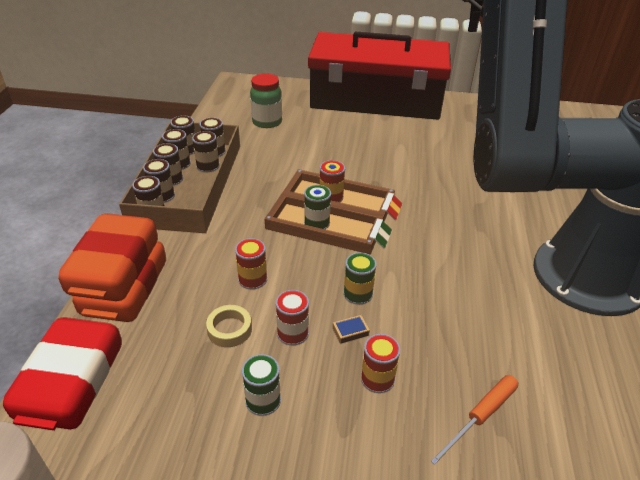

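The top view shows the lids: old_green (388,223), old_red (446,231), new_red (284,170) and (172,318), new_green (137,216). The look-alikes are at (216,228) and (281,286). The tray's corner screws are near (370,175), (470,192), (453,312) and (350,294), with the green label in the left lane and the red in the right.

```bash
cat > h.py <<'E'
from rig import robot
import cv2, numpy as np
def ray(name,u,v,z,obs=None):
    c=robot.calibration(name); d=np.array([(u-c['cx'])/c['fx'],(v-c['cy'])/c['fy'],1.])
    if name=='wrist':
        from scipy.spatial.transform import Rotation as R
        T=c['T_tool_cam']; Rw=R.from_quat(obs['tool_rot']).as_matrix()
        o=Rw@T[:3,3]+obs['position']; d=Rw@T[:3,:3]@d
    else:
        o=-c['R'].T@c['t']; d=c['R'].T@d
    return o+d*(z-o[2])/d[2]
def lid(img,u,v,r=11):
    "centroid of the bright lid centre (yellow or white, + blue dot) near u,v"
    s=img[v-r:v+r+1,u-r:u+r+1].astype(int); b,g,rr=s[...,0],s[...,1],s[...,2]
    m=((rr>140)&(g>120)|(b>rr+40)).astype(np.uint8)
    n,l,st,ce=cv2.connectedComponentsWithStats(m); k=1+np.argmax(st[1:,4])
    return ce[k]+[u-r,v-r],st[k,4]
E
python3 - <<'E'
from h import *
im=cv2.imread('pics/top0.png')
for n,u,v,z in [('old_green',389,222,.088),('old_red',446,231,.088),('redA',284,170,.08),('redB',172,318,.08),('green',137,216,.08),('oth_red',216,228,.08),('oth_green',281,286,.08)]:
    c,a=lid(im,u,v); print(n,c.round(1),a,ray('top',*c,z).round(4))
cor=[ray('top',u,v,.028) for u,v in [(370,175),(470,192),(453,312),(350,294)]]
for c in cor: print(c.round(4))
o=robot.get_obs(); print(o['time'])
cv2.imwrite('pics/tray.png',cv2.resize(im[165:330,335:485],None,fx=3.6,fy=3.6,interpolation=cv2.INTER_CUBIC))
E
```

```text
old_green [388.6 221.5] 81 [ 0.5424 -0.0582  0.088 ]
old_red [446.  231.1] 64 [ 0.5252 -0.1532  0.088 ]
redA [280.8 171.1] 9 [0.6337 0.1223 0.08  ]
redB [169.8 316.7] 6 [0.389 0.305 0.08 ]
green [129.6 216.6] 5 [0.5574 0.3784 0.08  ]
oth_red [213.2 229.8] 8 [0.5332 0.2361 0.08  ]
oth_green [280.8 287.8] 4 [0.4345 0.1224 0.08  ]
[ 0.6389 -0.0346  0.028 ]
[ 0.6054 -0.2123  0.028 ]
[ 0.3932 -0.172   0.028 ]
[0.426  0.0054 0.028 ]
0.1
```

View pics/tray.png

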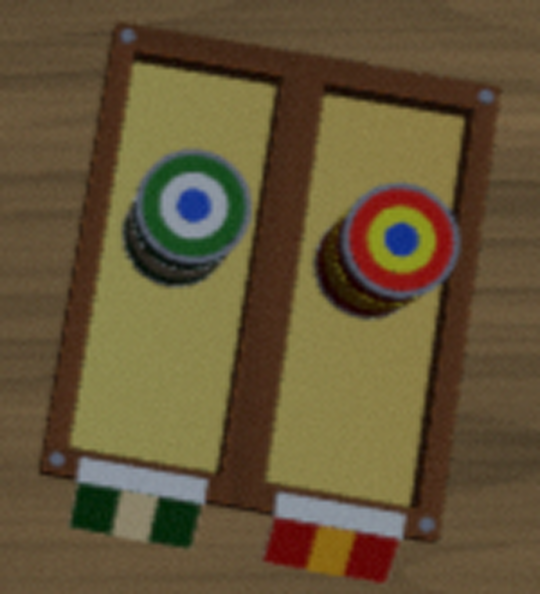

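The crop shows the tray yawed, with its screws at image pixels (370.3,175), (470,191.7), (453.6,310.6) and (350.6,292.5). Green is the left lane and red the right. Next I'll redo the lid centres by similarity to the centre colour.

```bash
cat >> h.py <<'E'
def lid2(img,u,v,r=11,tol=45):
    f=cv2.GaussianBlur(img,(3,3),0); c=f[v-1:v+2,u-1:u+2].reshape(-1,3).mean(0)
    s=f[v-r:v+r+1,u-r:u+r+1].astype(float); m=(np.abs(s-c).max(2)<tol).astype(np.uint8)
    n,l,st,ce=cv2.connectedComponentsWithStats(m); k=l[r,r]
    return ce[k]+[u-r,v-r],st[k,4],c.round()
E
python3 - <<'E'
from h import *
im=cv2.imread('pics/top0.png')
for n,u,v in [('redA',284,170),('redB',172,318),('green',137,216),('oth_red',216,228),('oth_green',281,286)]:
    c,a,col=lid2(im,u,v); print(n,c.round(1),a,col,ray('top',*c,.08).round(4))
P=np.array([ray('top',u,v,.028)[:2] for u,v in [(370.3,175),(470,191.7),(453.6,310.6),(350.6,292.5)]])
ctr=P.mean(0); ax=(P[0]+P[1]-P[2]-P[3])/2; yaw=np.arctan2(ax[1],ax[0]); 
bx=(P[0]+P[3]-P[1]-P[2])/2; yaw2=np.arctan2(-bx[0],bx[1])
print(ctr,yaw,yaw2,np.linalg.norm(ax),np.linalg.norm(bx))
yaw=(yaw+yaw2)/2; ex=np.array([np.cos(yaw),np.sin(yaw)]); ey=np.array([-ex[1],ex[0]])
for nm,s in (('green',1),('red',-1)):
    O=ctr-.114*ex+s*.048*ey; print(nm,'tag',O,[ (O+k*ex).round(4) for k in (.048,.114,.18)])
for nm,p in (('og',(0.5424,-.0582)),('or',(.5252,-.1532))):
    print(nm,(np.array(p)-ctr)@ex+.114,(np.array(p)-ctr)@ey)
E
```

```text
redA [283.  169.2] 237 [ 37. 146. 138.] [0.637  0.1185 0.08  ]
redB [171.1 317.2] 270 [ 33. 148. 139.] [0.3881 0.3028 0.08  ]
green [134.4 215.6] 245 [158. 147. 139.] [0.5591 0.3702 0.08  ]
oth_red [214.9 226.6] 244 [158. 148. 139.] [0.5386 0.2335 0.08  ]
oth_green [280.4 286. ] 269 [ 36. 147. 139.] [0.4374 0.123  0.08  ]
[ 0.51728475 -0.10406031] -0.18502041388542237 -0.18397299560847002 0.21401869676877527 0.1804030481784355
green tag [ 0.41402516 -0.03596142] [array([ 0.4612, -0.0448]), array([ 0.5261, -0.0569]), array([ 0.591, -0.069])]
red tag [ 0.39641379 -0.13033218] [array([ 0.4436, -0.1391]), array([ 0.5085, -0.1512]), array([ 0.5734, -0.1634])]
og 0.13027585606703634 0.04968943654316841
or 0.13079568362629035 -0.04685366149759595
```

jog_arm(
  motion=[0,0,0,0,0,0.963,-1,0,0,0,0,0,0.963,-1,0,0,0,0,0,0.963,-1,0,0,0,0,0,0.963,-1,0,0,0,0,0,0.963,-1,0,0,0,0,0,0.963,-1,0,0,0,0,0,0.963,-1,0,0,0,0,0,0.963,-1,0.39,-0.95,0,0,0,0,-1,0.39,-0.95,0,0,0,0,-1,0.39,-0.95,0,0,0,0,-1,0.39,-0.95,0,0,0,0,-1],
  grip_force=20,
)

```text
time: 1.6
position: [0.3053, -0.4474, 0.2331]
tool_rot: [0.996, -0.093, -0.0, -0.0]
ft_force: [0.3, -0.6, 0.1]
grip_width: 0.0868
grip_force: 0.0
```

jog_arm(
  motion=[0.39,-0.95,0,0,0,0,-1,0.39,-0.95,0,0,0,0,-1,0.39,-0.95,0,0,0,0,-1,0.39,-0.95,0,0,0,0,-1,0.39,-0.95,0,0,0,0,-1,0.39,-0.95,0,0,0,0,-1,0.39,-0.95,0,0,0,0,-1,0.39,-0.95,0,0,0,0,-1,0.39,-0.95,0,0,0,0,-1,0.39,-0.95,0,0,0,0,-1,0,0,0,0,0,0,-1],
)

```text
time: 2.98
position: [0.5292, -0.102, 0.2332]
tool_rot: [0.996, -0.091, -0.0, -0.0]
ft_force: [0.3, -0.6, 0.3]
grip_width: 0.0872
grip_force: 0.0
```

```bash
python3 - <<'E'
from h import *
from scipy.spatial.transform import Rotation as R
o=robot.get_obs(); im=robot.camera('wrist'); cv2.imwrite('pics/w1.png',im)
import json; json.dump({k:np.asarray(o[k]).tolist() for k in('position','tool_rot')},open('w1.json','w'))
print(o['time'],o['position'],R.from_quat(o['tool_rot']).as_matrix().round(4),o['q'])
E
```

```text
2.975 [ 0.5291948  -0.10200789  0.23319218] [[ 9.835e-01 -1.809e-01 -2.000e-04]
 [-1.809e-01 -9.835e-01  5.000e-04]
 [-3.000e-04 -5.000e-04 -1.000e+00]] [-3.98094622e-01  4.12549356e-01  1.64891622e+00  4.54462675e-04
  1.08053376e+00  1.35436328e+00]
```

View pics/w1.png

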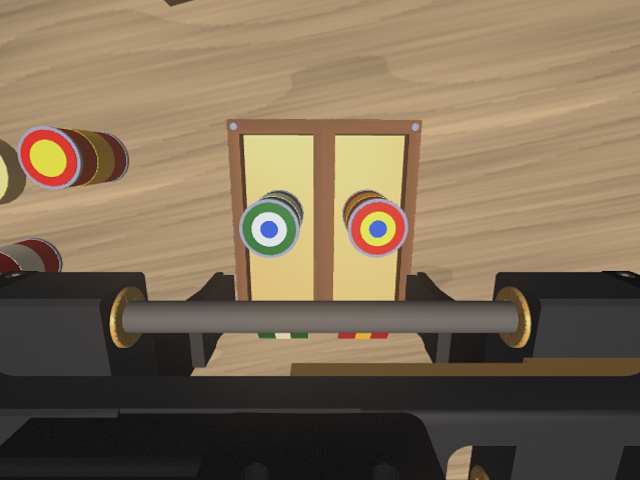

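The wrist view shows old_green's dot at (269,229), old_red's at (377,229), the rear screws at (233,126) and (415,127), and new_red A's lid at (48,158).

```bash
python3 - <<'E'
from h import *
import json
o=json.load(open('w1.json'));im=cv2.imread('pics/w1.png')
f=lambda u,v,z:ray('wrist',u,v,z,o)[:2]
d={}
for n,u,v in(('og',269,229),('or',377,229)):
    c,a,_=lid2(im,u,v,r=13,tol=60); print(n,c,a); d[n]=f(*c,.088)
c,a,_=lid2(im,48,158,r=30); print('A',c,a); d['A']=f(*c,.08)
d['s1']=f(233.5,126.5,.028);d['s2']=f(415.5,127,.028)
for k in d: print(k,d[k].round(4))
v=d['s1']-d['s2']; print('yaw',np.arctan2(-v[0],v[1]),np.linalg.norm(v), 'mid',(d['s1']+d['s2'])/2)
yaw=-.1845;ex=np.array([np.cos(yaw),np.sin(yaw)]);print('ctr',(d['s1']+d['s2'])/2-.107*ex)
E
```

```text
og [268.67982456 228.94298246] 228
or [377.60352423 228.54625551] 227
A [ 47.6471173  157.74254473] 1006
og [ 0.5411 -0.0585]
or [ 0.524  -0.1533]
A [0.6355 0.1167]
s1 [ 0.6373 -0.0355]
s2 [ 0.6042 -0.2123]
yaw -0.18487343182309396 0.1798801569346306 mid [ 0.62075795 -0.12393706]
ctr [ 0.51557394 -0.10430737]
```

jog_arm(
  motion=[0.06,-0.57,0,0,0,0,-1,0.05,-0.56,0,0,0,0,-1,0,0,0.9,0,0,0,-1,0,0,0.9,0,0,0,-1,0,0,0.9,0,0,0,-1,0,0,0.9,0,0,0,-1,0,0,0.85,0,0,0,-1,0,0,0,0,0,0,0,0,0,0,0,0,0,0.3,0,0,0,0,0,0,0.6,0,0,0,0,0,0,1,0,0,0,0,0,0,1],
  grip_force=25,
)

```text
time: 4.53
position: [0.542, -0.0605, 0.0569]
tool_rot: [0.996, -0.093, 0.001, 0.0]
ft_force: [0.4, 1.6, 6.9]
grip_width: 0.0535
grip_force: 25.0
```

jog_arm(
  motion=[0,0,-0.25,0,0,0,1,0,0,0,0,0,0,1,-0.5,0,0,0,0,0,1,-0.5,0,0,0,0,0,1,-0.5,0,0,0,0,0,1,-0.5,0,0,0,0,0,1,0,0,0,0,0,0,1],
)

```text
time: 5.4
position: [0.4605, -0.0452, 0.0654]
tool_rot: [0.996, -0.093, -0.002, -0.0]
ft_force: [-0.1, -0.4, -2.3]
grip_width: 0.0534
grip_force: 25.0
```

jog_arm(
  motion=[0,0,0.13,0,0,0,1,0,0,0.12,0,0,0,1,0,0,0,0,0,0,1],
)

```text
time: 5.78
position: [0.4643, -0.0465, 0.0562]
tool_rot: [0.996, -0.093, 0.002, 0.0]
ft_force: [0.0, -0.4, 8.9]
grip_width: 0.0535
grip_force: 25.0
```

jog_arm(
  motion=[0,0,0,0,0,0,0,0,0,0,0,0,0,-1,0,0,0,0,0,0,-1,0,0,-0.75,0,0,0,-1,0,0,-0.75,0,0,0,-1,0,0,-0.75,0,0,0,-1,0.66,0.78,0,0,0,0,-1,0.66,0.78,0,0,0,0,-1,0.65,0.79,0,0,0,0,-1,0,0,0,0,0,0,-1],
)

```text
time: 7.02
position: [0.5248, -0.1559, 0.1455]
tool_rot: [0.996, -0.094, 0.002, 0.001]
ft_force: [0.1, 0.6, 0.3]
grip_width: 0.0873
grip_force: 0.0
```

```bash
cat >> h.py <<'E'
CT=np.array([.5165,-.1042]);YAW=-.1847
EX=np.array([np.cos(YAW),np.sin(YAW)]);EY=np.array([-EX[1],EX[0]])
def lane(p): d=np.asarray(p)[:2]-CT; return (d@EX+.114).round(4),(d@EY).round(4)
def go(x,y,z):
    "units of tool shift from the pose now to a target"
    from scipy.spatial.transform import Rotation as R
    o=robot.get_obs(); d=R.from_quat(o['tool_rot']).as_matrix().T@(np.array([x,y,z])-o['position'])
    print('go',(d/.04).round(2),'yaw',R.from_quat(o['tool_rot']).as_matrix()[:2,0])
def spot(lx,ly): return CT+(lx-.114)*EX+ly*EY
E
python3 - <<'E'
from h import *
o=robot.get_obs(); im=robot.camera('wrist'); cv2.imwrite('pics/w2.png',im); print(o['position'],o['tool_rot'],lane(o['position']))
go(.5246,-.1532,.056)
E
```

```text
[ 0.52481567 -0.15591611  0.14545571] [ 9.95540866e-01 -9.43135478e-02  1.63876890e-03  8.07853945e-04] (np.float64(0.1317), np.float64(-0.0493))
go [ 0.04 -0.02  2.23] yaw [ 0.98240005 -0.18678892]
```

View pics/w2.png

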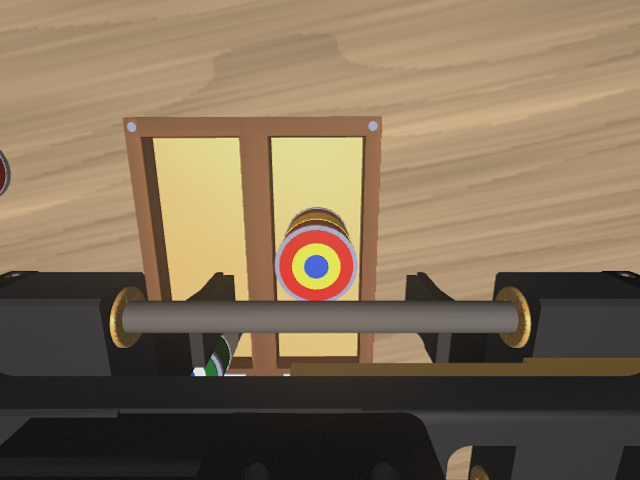

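Old_red's dot is at (316,266), centred between the fingers, and the green old can stands at the front (its lid edge shows at lower left). I'll descend and grip.

jog_arm(
  motion=[0.04,-0.02,0.8,0,0,0,-1,0,0,0.8,0,0,0,-1,0,0,0.62,0,0,0,-1,0,0,0,0,0,0,0,0,0,0,0,0,0,0.3,0,0,0,0,0,0,0.6,0,0,0,0,0,0,1,0,0,0,0,0,0,1,0,0,-0.25,0,0,0,1,0,0,0,0,0,0,1],
)

```text
time: 8.32
position: [0.5246, -0.1524, 0.0674]
tool_rot: [0.996, -0.093, 0.001, 0.0]
ft_force: [-0.6, -0.2, -1.6]
grip_width: 0.0531
grip_force: 25.0
```

jog_arm(
  motion=[-0.5,0,0,0,0,0,1,-0.5,0,0,0,0,0,1,-0.5,0,0,0,0,0,1,-0.5,0,0,0,0,0,1,0,0,0,0,0,0,1],
)

```text
time: 8.95
position: [0.4438, -0.1366, 0.0665]
tool_rot: [0.996, -0.093, -0.002, -0.001]
ft_force: [0.4, -0.5, -1.5]
grip_width: 0.0534
grip_force: 25.0
```

```bash
python3 - <<'E'
from h import *
o=robot.get_obs(); print(o['position'],lane(o['position']),o['ft_force']);go(*spot(.05,-.048),.056)
E
```

```text
[ 0.44379501 -0.13658816  0.06653229] (np.float64(0.0485), np.float64(-0.0452)) [ 0.35791129 -0.54612617 -1.53277682]
go [0.04 0.07 0.26] yaw [ 0.98261936 -0.1856051 ]
```

Lower, release, rise 2.9 units. Then I'll work out the move to red A.

jog_arm(
  motion=[0.04,0.07,0.13,0,0,0,1,0,0,0.12,0,0,0,1,0,0,0,0,0,0,0,0,0,0,0,0,0,-1,0,0,0,0,0,0,-1,0,0,-0.8,0,0,0,-1,0,0,-0.8,0,0,0,-1,0,0,-0.8,0,0,0,-1,0,0,-0.5,0,0,0,-1,0,0,0,0,0,0,-1],
)

```text
time: 10.2
position: [0.4477, -0.141, 0.1739]
tool_rot: [0.996, -0.093, 0.002, 0.001]
ft_force: [0.1, 0.9, 0.0]
grip_width: 0.0869
grip_force: 0.0
```

```bash
python3 - <<'E'
from h import *
o=robot.get_obs(); print(o['position'],o['q']);go(.636,.1175,.17)
E
```

```text
[ 0.44766348 -0.14102083  0.1738661 ] [-5.43991467e-01  4.13317112e-01  1.87884207e+00  1.18968106e-04
  8.45758947e-01  1.21266204e+00]
go [ 3.43 -7.22  0.1 ] yaw [ 0.98275812 -0.18486323]
```

jog_arm(
  motion=[0.43,-0.9,0,0,0,0,-1,0.43,-0.9,0,0,0,0,-1,0.43,-0.9,0,0,0,0,-1,0.43,-0.9,0,0,0,0,-1,0.43,-0.9,0,0,0,0,-1,0.43,-0.9,0,0,0,0,-1,0.43,-0.91,0,0,0,0,-1,0.42,-0.91,0,0,0,0,-1,0,0,0,0,0,0,-1],
)

```text
time: 11.32
position: [0.6355, 0.1201, 0.1706]
tool_rot: [0.996, -0.091, -0.001, -0.0]
ft_force: [0.2, -0.2, 0.0]
grip_width: 0.0872
grip_force: 0.0
```

```bash
cat >> h.py <<'E'
def find(col,near,name):
    "lid centre (col 'y' or 'w') in the wrist view, closest to near; z of lid .08"
    o=robot.get_obs(); im=robot.camera('wrist'); cv2.imwrite(f'pics/{name}.png',im)
    h=cv2.cvtColor(cv2.GaussianBlur(im,(3,3),0),cv2.COLOR_BGR2HSV)
    m=cv2.inRange(h,(22,140,150),(36,255,255)) if col=='y' else cv2.inRange(h,(0,0,190),(180,40,255))
    m[300:]=0
    for c in cv2.findContours(m,cv2.RETR_EXTERNAL,cv2.CHAIN_APPROX_NONE)[0]:
        if cv2.contourArea(c)<250: continue
        e=cv2.fitEllipse(c); p=ray('wrist',*e[0],.08,o)
        if np.linalg.norm(p[:2]-near)<.06: print(np.round(e[0],1),np.round(e[1],1),p.round(4))
    print(o['position'],o['q'][5])
E
python3 - <<'E'
from h import *
find('y',(.636,.1175),'w3');go(.636,.1175,.047)
E
```

```text
[321.9 248.7] [39.2 40.8] [0.6361 0.1181 0.08  ]
[0.6355194  0.1201416  0.17062221] 1.7675767351664207
go [0.06 0.02 3.09] yaw [ 0.98313305 -0.18286643]
```

View pics/w3.png

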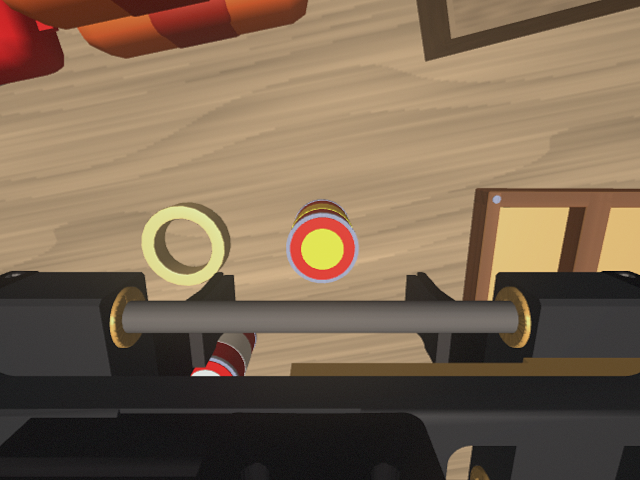

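The new red can is centred at (322,249), with the tape ring clear to the left. I'll descend and grip.

jog_arm(
  motion=[0.02,0.05,0.8,0,0,0,-1,0,0,0.8,0,0,0,-1,0,0,0.8,0,0,0,-1,0,0,0.65,0,0,0,-1,0,0,0,0,0,0,0,0,0,0,0,0,0,0.3,0,0,0,0,0,0,0.6,0,0,0,0,0,0,1,0,0,0,0,0,0,1,0,0,-0.5,0,0,0,1,0,0,-1,0,0,0,1,0,0,-1,0,0,0,1],
)

```text
time: 12.88
position: [0.6349, 0.1156, 0.1522]
tool_rot: [0.996, -0.093, -0.001, 0.0]
ft_force: [0.2, 0.0, -1.8]
grip_width: 0.0537
grip_force: 25.0
```

jog_arm(
  motion=[0,0,-0.4,0,0,0,1,0,0,0,0,0,0,1],
)

```text
time: 13.12
position: [0.6358, 0.1157, 0.1681]
tool_rot: [0.996, -0.093, 0.001, -0.0]
ft_force: [-1.1, -0.3, -1.4]
grip_width: 0.0531
grip_force: 25.0
```

```bash
python3 - <<'E'
from h import *
o=robot.get_obs(); print(o['position'],o['ft_force']);go(*spot(.181,-.048),.16)
E
```

```text
[0.63583512 0.11569364 0.16807529] [-1.09790109 -0.32479193 -1.3778266 ]
go [-0.24  7.15  0.2 ] yaw [ 0.98275662 -0.18488771]
```

jog_arm(
  motion=[-0.03,0.9,0,0,0,0,1,-0.03,0.9,0,0,0,0,1,-0.03,0.9,0,0,0,0,1,-0.03,0.9,0,0,0,0,1,-0.03,0.9,0,0,0,0,1,-0.03,0.9,0,0,0,0,1,-0.03,0.9,0,0,0,0,1,-0.03,0.85,0,0,0,0,1,0,0,0,0,0,0,1,0,0,0,0,0,0,1],
)

```text
time: 14.38
position: [0.572, -0.1627, 0.1652]
tool_rot: [0.996, -0.093, -0.002, -0.001]
ft_force: [0.1, 0.4, -2.0]
grip_width: 0.0534
grip_force: 25.0
```

```bash
python3 - <<'E'
from h import *
o=robot.get_obs(); print(o['position'],lane(o['position']));go(*spot(.181,-.048),.06)
E
```

```text
[ 0.57200077 -0.16273171  0.16524032] (np.float64(0.1793), np.float64(-0.0473))
go [0.05 0.02 2.63] yaw [ 0.98264849 -0.18544752]
```

jog_arm(
  motion=[0.05,0.02,0.8,0,0,0,1,0,0,0.8,0,0,0,1,0,0,0.7,0,0,0,1,0,0,0,0,0,0,1,0,0,0,0,0,0,1],
)

```text
time: 15.0
position: [0.5755, -0.1641, 0.0753]
tool_rot: [0.996, -0.092, 0.0, 0.0]
ft_force: [-0.4, -0.8, -1.7]
grip_width: 0.0535
grip_force: 25.0
```

jog_arm(
  motion=[0,0,0.15,0,0,0,1,0,0,0.1,0,0,0,1,0,0,0,0,0,0,1],
)

```text
time: 15.38
position: [0.5747, -0.1647, 0.0648]
tool_rot: [0.996, -0.093, -0.0, -0.0]
ft_force: [-0.0, 0.6, -1.0]
grip_width: 0.0534
grip_force: 25.0
```

jog_arm(
  motion=[0,0,0.1,0,0,0,1,0,0,0,0,0,0,1],
)

```text
time: 15.62
position: [0.5746, -0.1647, 0.0605]
tool_rot: [0.996, -0.093, -0.0, -0.0]
ft_force: [0.3, 0.5, -0.8]
grip_width: 0.0535
grip_force: 25.0
```

jog_arm(
  motion=[0,0,0.06,0,0,0,1,0,0,0.05,0,0,0,1,0,0,0,0,0,0,1],
)

```text
time: 16.0
position: [0.5748, -0.1647, 0.06]
tool_rot: [0.996, -0.093, 0.0, 0.0]
ft_force: [-6.2, 1.2, 20.6]
grip_width: 0.0534
grip_force: 25.0
```

jog_arm(
  motion=[0,0,-0.08,0,0,0,1,0,0,0,0,0,0,0,0,0,0,0,0,0,-1,0,0,0,0,0,0,-1,0,0,-0.8,0,0,0,-1,0,0,-0.8,0,0,0,-1,0,0,-0.8,0,0,0,-1,0,0,-0.6,0,0,0,-1,0,0,0,0,0,0,-1],
)

```text
time: 17.12
position: [0.5761, -0.1652, 0.1811]
tool_rot: [0.996, -0.093, 0.002, 0.001]
ft_force: [-0.7, -0.4, -0.6]
grip_width: 0.0869
grip_force: 0.0
```

```bash
python3 - <<'E'
from h import *
o=robot.get_obs(); print(o['position'],o['q']);cv2.imwrite('pics/w4.png',robot.camera('wrist'));go(.39,.302,.18)
E
```

```text
[ 0.57609719 -0.16524073  0.18108534] [-4.65617758e-01  5.54547172e-01  1.55367606e+00  1.28393986e-05
  1.02905527e+00  1.29111020e+00]
go [ -6.7  -10.61  -0.02] yaw [ 0.98274924 -0.18494073]
```

View pics/w4.png

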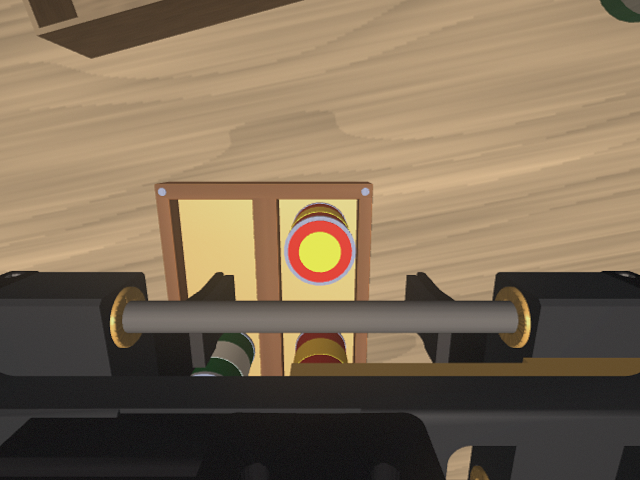

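Can A stands upright at the back of the red lane, lid at (320,251). Now to red B.

jog_arm(
  motion=[-0.56,-0.89,0,0,0,0,-1,-0.56,-0.89,0,0,0,0,-1,-0.56,-0.89,0,0,0,0,-1,-0.56,-0.89,0,0,0,0,-1,-0.56,-0.89,0,0,0,0,-1,-0.56,-0.89,0,0,0,0,-1,-0.56,-0.88,0,0,0,0,-1,-0.56,-0.88,0,0,0,0,-1,-0.56,-0.88,0,0,0,0,-1,-0.56,-0.88,0,0,0,0,-1,-0.55,-0.88,0,0,0,0,-1,-0.55,-0.88,0,0,0,0,-1],
)

```text
time: 18.68
position: [0.3885, 0.3031, 0.1779]
tool_rot: [0.996, -0.093, -0.001, 0.001]
ft_force: [0.2, -0.2, 0.4]
grip_width: 0.0872
grip_force: 0.0
```

jog_arm(
  motion=[0,0,0,0,0,0,-1,0,0,0,0,0,0,-1],
)

```text
time: 18.92
position: [0.3894, 0.3018, 0.1784]
tool_rot: [0.996, -0.093, -0.001, 0.001]
ft_force: [-0.3, -0.8, -0.2]
grip_width: 0.0873
grip_force: 0.0
```

```bash
python3 - <<'E'
from h import *
find('y',(.388,.302),'w5');go(.388,.302,.049)
E
```

```text
[318.5 249.8] [38.  39.5] [0.3874 0.3026 0.08  ]
[0.38943451 0.30175883 0.17843363] 2.188768874181643
go [-0.04 -0.01  3.24] yaw [ 0.98263961 -0.18551865]
```

jog_arm(
  motion=[-0.05,-0.01,0.8,0,0,0,-1,0,0,0.8,0,0,0,-1,0,0,0.8,0,0,0,-1,0,0,0.8,0,0,0,-1,0,0,0,0,0,0,0,0,0,0,0,0,0,0.3,0,0,0,0,0,0,0.6,0,0,0,0,0,0,1,0,0,0,0,0,0,1,0,0,0,0,0,0,1],
)

```text
time: 20.23
position: [0.3887, 0.3032, 0.0526]
tool_rot: [0.996, -0.093, 0.001, -0.0]
ft_force: [-0.0, -2.0, 6.6]
grip_width: 0.0536
grip_force: 25.0
```

jog_arm(
  motion=[0,0,-0.5,0,0,0,1,0,0,-0.8,0,0,0,1,0,0,-0.8,0,0,0,1,0,0,-0.8,0,0,0,1,0,0,0,0,0,0,1],
)

```text
time: 20.85
position: [0.3894, 0.3039, 0.1695]
tool_rot: [0.996, -0.093, 0.002, -0.001]
ft_force: [0.4, -0.9, -2.6]
grip_width: 0.0535
grip_force: 25.0
```

```bash
python3 - <<'E'
from h import *
o=robot.get_obs(); print(o['position'],o['ft_force']);go(*spot(.115,-.048),.165)
E
```

```text
[0.38938159 0.30391853 0.16947314] [ 0.36065916 -0.91035894 -2.57886893]
go [ 5.03 10.64  0.1 ] yaw [ 0.98279608 -0.1846383 ]
```

jog_arm(
  motion=[0.42,0.89,0,0,0,0,1,0.42,0.89,0,0,0,0,1,0.42,0.89,0,0,0,0,1,0.42,0.89,0,0,0,0,1,0.42,0.89,0,0,0,0,1,0.42,0.89,0,0,0,0,1,0.42,0.89,0,0,0,0,1,0.42,0.89,0,0,0,0,1,0.42,0.88,0,0,0,0,1,0.42,0.88,0,0,0,0,1,0.42,0.88,0,0,0,0,1,0.41,0.88,0,0,0,0,1],
)

```text
time: 22.35
position: [0.5063, -0.153, 0.1656]
tool_rot: [0.996, -0.093, -0.002, -0.001]
ft_force: [0.5, 0.1, -2.4]
grip_width: 0.0537
grip_force: 25.0
```

jog_arm(
  motion=[0,0,0,0,0,0,1,0,0,0,0,0,0,1],
)

```text
time: 22.6
position: [0.5057, -0.1514, 0.166]
tool_rot: [0.996, -0.093, -0.002, -0.001]
ft_force: [-1.1, -0.1, -2.9]
grip_width: 0.0535
grip_force: 25.0
```

```bash
python3 - <<'E'
from h import *
o=robot.get_obs(); print(o['position'],lane(o['position']));go(*spot(.115,-.048),.06)
cv2.imwrite('pics/t6.png',robot.camera('side')[140:280,240:440])
E
```

```text
[ 0.50568245 -0.15142503  0.16597064] (np.float64(0.112), np.float64(-0.0484))
go [ 0.08 -0.01  2.65] yaw [ 0.9826425  -0.18546605]
```

View pics/t6.png

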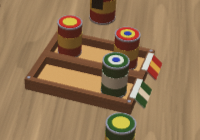

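The side view shows both old cans at the front and can A upright at the back of the red lane. I'll lower B between them.

jog_arm(
  motion=[0.05,0,0.8,0,0,0,1,0,0,0.8,0,0,0,1,0,0,0.7,0,0,0,1,0,0,0.15,0,0,0,1,0,0,0,0,0,0,1,0,0,0.08,0,0,0,1,0,0,0,0,0,0,1],
)

```text
time: 23.52
position: [0.5096, -0.1529, 0.0671]
tool_rot: [0.996, -0.093, 0.001, 0.0]
ft_force: [0.0, -0.2, -2.3]
grip_width: 0.0534
grip_force: 25.0
```

jog_arm(
  motion=[0,0,0.1,0,0,0,1,0,0,0.06,0,0,0,1,0,0,0,0,0,0,1],
)

```text
time: 23.9
position: [0.5092, -0.1529, 0.0606]
tool_rot: [0.996, -0.093, 0.0, 0.0]
ft_force: [-0.4, -0.0, 4.4]
grip_width: 0.0534
grip_force: 25.0
```

Contact. Release, rise, and head for green.

jog_arm(
  motion=[0,0,0,0,0,0,0,0,0,0,0,0,0,-1,0,0,0,0,0,0,-1,0,0,-0.8,0,0,0,-1,0,0,-0.8,0,0,0,-1,0,0,-0.8,0,0,0,-1,0,0,-0.6,0,0,0,-1,0,0,0,0,0,0,-1],
)

```text
time: 24.9
position: [0.5104, -0.1534, 0.1815]
tool_rot: [0.996, -0.093, 0.002, 0.001]
ft_force: [0.2, -0.4, -1.2]
grip_width: 0.0865
grip_force: 0.0
```

```bash
python3 - <<'E'
from h import *
o=robot.get_obs(); print(o['position']);go(.558,.370,.18)
E
```

```text
[ 0.51038208 -0.15336267  0.18151272]
go [-1.250e+00 -1.308e+01  1.000e-02] yaw [ 0.98275422 -0.18486344]
```

jog_arm(
  motion=[-0.09,-0.93,0,0,0,0,-1,-0.09,-0.93,0,0,0,0,-1,-0.09,-0.93,0,0,0,0,-1,-0.09,-0.93,0,0,0,0,-1,-0.09,-0.93,0,0,0,0,-1,-0.09,-0.93,0,0,0,0,-1,-0.09,-0.93,0,0,0,0,-1,-0.09,-0.93,0,0,0,0,-1,-0.09,-0.93,0,0,0,0,-1,-0.09,-0.93,0,0,0,0,-1,-0.09,-0.93,0,0,0,0,-1,-0.09,-0.93,0,0,0,0,-1],
)

```text
time: 26.4
position: [0.5484, 0.2949, 0.1779]
tool_rot: [0.996, -0.093, -0.001, 0.001]
ft_force: [0.9, 0.2, 0.9]
grip_width: 0.087
grip_force: 0.0
```

jog_arm(
  motion=[-0.09,-0.95,0,0,0,0,-1,-0.08,-0.95,0,0,0,0,-1,0,0,0,0,0,0,-1,0,0,0,0,0,0,-1],
)

```text
time: 26.9
position: [0.5557, 0.3691, 0.1782]
tool_rot: [0.996, -0.093, -0.001, 0.001]
ft_force: [0.7, -0.6, 0.5]
grip_width: 0.087
grip_force: 0.0
```

```bash
python3 - <<'E'
from h import *
find('w',(.558,.37),'w7');go(.558,.370,.05)
E
```

```text
[317.2 244. ] [38.5 40.3] [0.5583 0.3701 0.08  ]
[0.55566828 0.36909678 0.17824139] 2.176196936088275
go [ 0.05 -0.05  3.22] yaw [ 0.98264547 -0.18548223]
```

View pics/w7.png

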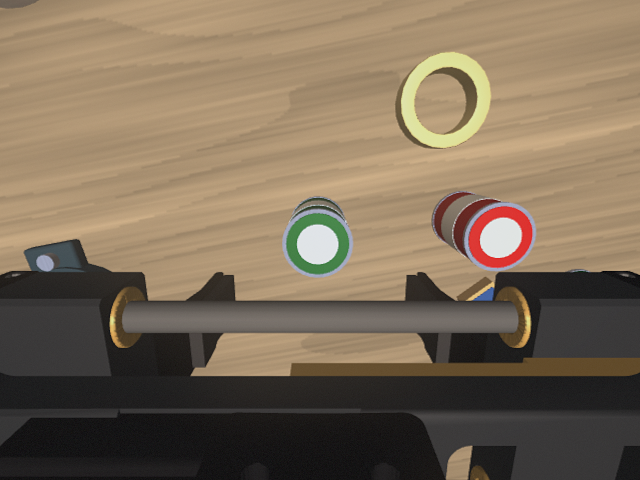

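The new green lid is at (317,244), between the fingers. Other_red at (500,237) is about 137 mm away, clear of the open fingers.

jog_arm(
  motion=[0.05,-0.05,0.8,0,0,0,-1,0,0,0.8,0,0,0,-1,0,0,0.8,0,0,0,-1,0,0,0.8,0,0,0,-1,0,0,0,0,0,0,0,0,0,0,0,0,0,0.3,0,0,0,0,0,0,0.6,0,0,0,0,0,0,1,0,0,0,0,0,0,1,0,0,0,0,0,0,1],
)

```text
time: 28.2
position: [0.5595, 0.3714, 0.0534]
tool_rot: [0.996, -0.093, 0.001, -0.0]
ft_force: [0.1, -1.7, 5.7]
grip_width: 0.0536
grip_force: 25.1
```

jog_arm(
  motion=[0,0,-0.5,0,0,0,1,0,0,-0.8,0,0,0,1,0,0,-0.8,0,0,0,1,0,0,-0.8,0,0,0,1,0,0,0,0,0,0,1],
)

```text
time: 28.82
position: [0.5609, 0.3728, 0.1717]
tool_rot: [0.996, -0.093, 0.003, -0.002]
ft_force: [-0.3, 0.6, -2.6]
grip_width: 0.0534
grip_force: 25.0
```

```bash
python3 - <<'E'
from h import *
o=robot.get_obs(); print(o['position'],o['ft_force']);go(*spot(.14,.048),.165)
E
```

```text
[0.56087857 0.37280741 0.17174698] [-0.31063191  0.59658221 -2.57307246]
go [ 1.76 10.72  0.13] yaw [ 0.98276105 -0.1847724 ]
```

jog_arm(
  motion=[0.15,0.9,0,0,0,0,1,0.15,0.9,0,0,0,0,1,0.15,0.9,0,0,0,0,1,0.15,0.9,0,0,0,0,1,0.15,0.9,0,0,0,0,1,0.15,0.9,0,0,0,0,1,0.15,0.89,0,0,0,0,1,0.15,0.89,0,0,0,0,1,0.15,0.89,0,0,0,0,1,0.15,0.89,0,0,0,0,1,0.13,0.88,0,0,0,0,1,0.13,0.88,0,0,0,0,1],
)

```text
time: 30.32
position: [0.5478, -0.0636, 0.1666]
tool_rot: [0.996, -0.093, -0.001, -0.0]
ft_force: [-0.0, -0.1, -2.5]
grip_width: 0.0533
grip_force: 25.0
```

jog_arm(
  motion=[0,0,0,0,0,0,1,0,0,0,0,0,0,1],
)

```text
time: 30.58
position: [0.5479, -0.0623, 0.167]
tool_rot: [0.996, -0.093, -0.001, -0.001]
ft_force: [-0.7, 0.2, -1.2]
grip_width: 0.0534
grip_force: 25.0
```

```bash
python3 - <<'E'
from h import *
o=robot.get_obs(); print(o['position'],lane(o['position']));go(*spot(.14,.048),.061)
E
```

```text
[ 0.54794085 -0.06225363  0.16701011] (np.float64(0.1372), np.float64(0.047))
go [ 0.08 -0.02  2.65] yaw [ 0.98264811 -0.18546412]
```

jog_arm(
  motion=[0.05,-0.02,0.8,0,0,0,1,0,0,0.8,0,0,0,1,0,0,0.7,0,0,0,1,0,0,0.15,0,0,0,1,0,0,0.1,0,0,0,1,0,0,0.06,0,0,0,1,0,0,0,0,0,0,1,0,0,0,0,0,0,1],
)

```text
time: 31.58
position: [0.5513, -0.0627, 0.0642]
tool_rot: [0.996, -0.093, 0.001, 0.0]
ft_force: [-0.5, -0.1, -2.2]
grip_width: 0.0535
grip_force: 25.0
```

jog_arm(
  motion=[0,0,0.06,0,0,0,1,0,0,0.04,0,0,0,1,0,0,0,0,0,0,1],
)

```text
time: 31.95
position: [0.5513, -0.0627, 0.0614]
tool_rot: [0.996, -0.093, 0.001, 0.0]
ft_force: [-3.0, -0.1, 11.0]
grip_width: 0.0533
grip_force: 25.1
```

Contact. Release, rise, and pull the arm aside for the check.

jog_arm(
  motion=[0,0,-0.03,0,0,0,0,0,0,0,0,0,0,-1,0,0,0,0,0,0,-1,0,0,-0.8,0,0,0,-1,0,0,-0.8,0,0,0,-1,0,0,-0.8,0,0,0,-1,0,0,-0.8,0,0,0,-1,0,-0.9,0,0,0,0,-1,0,-0.9,0,0,0,0,-1,0,-0.9,0,0,0,0,-1,0,-0.9,0,0,0,0,-1,0,-0.9,0,0,0,0,-1],
)

```text
time: 33.45
position: [0.5843, 0.1155, 0.1884]
tool_rot: [0.996, -0.093, -0.0, 0.0]
ft_force: [1.4, -0.8, -0.1]
grip_width: 0.0871
grip_force: 0.0
```

jog_arm(
  motion=[0,-0.9,0,0,0,0,-1,0,-0.9,0,0,0,0,-1,0,-0.9,0,0,0,0,-1,0,-0.9,0,0,0,0,-1,0,-0.9,0,0,0,0,-1,0,-0.9,0,0,0,0,-1,0,0,0,0,0,0,-1,0,0,0,0,0,0,-1],
)

```text
time: 34.45
position: [0.6237, 0.3261, 0.1881]
tool_rot: [0.996, -0.093, -0.001, 0.001]
ft_force: [0.3, 0.7, -0.1]
grip_width: 0.0869
grip_force: 0.0
```

```bash
python3 - <<'E'
from h import *
cv2.imwrite('pics/top8.png',robot.camera('top')); cv2.imwrite('pics/side8.png',robot.camera('side'))
E
```

```text
(no output)
```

View pics/top8.png

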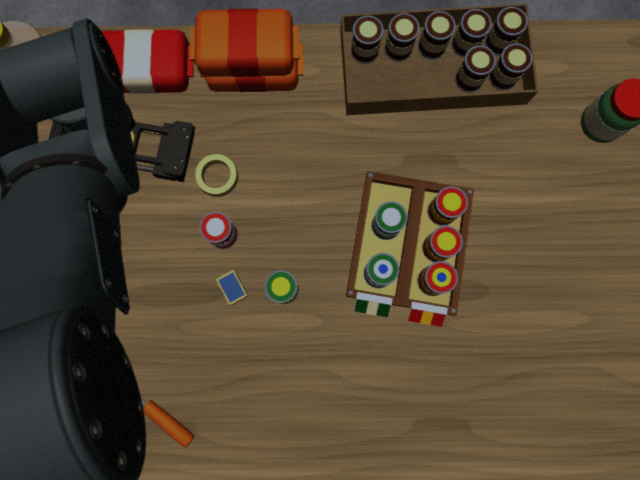

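View pics/side8.png

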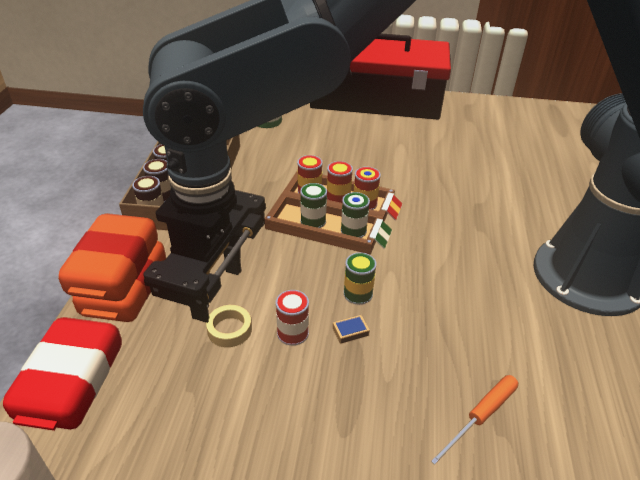

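Five cans stand upright in the right lanes: dots at (383,269) and (441,278), new lids at (391,217), (452,202) and (446,241). The look-alikes are unmoved. One numeric check of these before handing in.

```bash
python3 - <<'E'
from h import *
ok=True
for n,u,v,a,b,s in [('og',383,269,35,68,1),('or',441,278,35,68,-1),('ng',391,217,85,200,1),('ra',452,202,85,200,-1),('rb',446,241,85,200,-1)]:
    x,y=lane(ray('top',u,v,.088)); x*=1000;y=y*1000-48*s; print(n,x,y); ok&=a+4<x<b-4 and abs(y)<12
print(ok)
if ok: print(robot.hand_in())
E
```

```text
og 50.9 -1.3000000000000043
or 52.699999999999996 -1.2999999999999972
ng 139.3 -0.8000000000000043
ra 182.2 -1.5
rb 115.0 -0.8000000000000043
True
the job is handed in; nothing more can be done
None
```

I handed the job in at about 35 s; no verdict came back, but my last camera check put all five cans upright and well inside their position limits, with both look-alikes unmoved to the eye.

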